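Start a leak test on a watch

ROBOT

A 6-joint arm with a two-finger parallel gripper is mounted at the origin on the work surface. World frame = base frame: x ahead of the robot, y to its left, z up, the work surface at z = 0. Lengths are in m, angles in rad, forces in N, time in s.
With the tool pointing down it reaches from about 0.35 to 1 m from the base axis. Payload 7.1 kg.
Tool frame: the origin (TCP) lies between the finger pads; the fingertips stand 22 mm ahead of it and the grasp point (between the pads) lies 3 mm ahead of it; z points along the fingers, y is the line along which they close (so a half turn about z gives the same grasp; the last joint's range is limited). The gripper opens to 85 mm and grips with 20 to 120 N. Pads are 22 mm wide; open, the fingers measure 114 mm over their backs; the gripper's body (76 mm by 85 mm) begins 54 mm behind the grasp point. The pads swing forward as they close: fully open they stand 13 mm farther back than shut.
Start: joints at [1.216, 0.423, 1.63, -0, 1.089, -0.019], TCP at [0.206, 0.59, 0.233] pointing down, gripper open.
Joint ranges: [-3, 3], [-0.9, 2.11], [0.09, 2.58], [-1.31, 4.45], [0.11, 2.69], [-2.54, 2.54]. Speed limits (rad/s): [2.39, 2.39, 3.01, 3.14, 3.14, 3.14].

INTERFACE

Orientations are given as a rotation vector (axis times angle).
In Python, from rig import manip gives the robot as it stands. The module is installed in compiled form; this text tells all that it offers. Calls block until the motion is done:
- manip.move_to(position, orientation): joint-space move of the TCP to a pose.
- manip.servo_line(position, orientation=None, rate=0.15): straight line of the TCP; orientation=None keeps the orientation; rate is the mean speed in m/s.
- manip.set_joints(angles): joint-space move.
- manip.command_gripper(opening, f_grip=None): finger opening in m; f_grip is the grip in N (None keeps the last); returns when the fingers have stopped.
- manip.hold(seconds).
- manip.solve_ik(position, orientation): joint angles nearest the present ones, or None.
- manip.camera(name): name is "scene" or "side" or "wrist"; returns a dict with "image" (480x640x3 uint8, red, green, blue), "fx", "fy", "cx", "cy" (pixels), "cam_to_world" (4x4, takes a point from camera to world coordinates); the wrist camera has in their place "mount" (4x4, takes a point from camera to tool coordinates, whose origin is the TCP and whose axes are the flange's). Camera axes: x right, y down, z forward; pixel columns grow to the right and rows downward; lengths in m; the calibration is good to about 2 mm. A picture is of the moment at which its call begins: read the wrist's pose just before it. There is no depth.
A pose or a line that the arm cannot do raises manip.IKError and nothing moves.
- manip.sign_off(): hands the job in; it is judged then, once.
Readings, each from a call of its own:
- manip.get_time(): time.
- manip.get_joint_positions(): joint angles.
- manip.get_joint_vel(): joint speeds.
- manip.get_tau(): joint torques, N m.
- manip.get_position(): TCP position.
- manip.get_ee_rot(): TCP orientation.
- manip.get_contact_force(): force on the tool from outside, world axes, zero at the start.
- manip.get_torque(): the same for the moment, N m.
- manip.get_width(): finger opening in m.
- manip.get_grip_force(): force on a finger pad.
Only numpy, scipy, OpenCV 4.12 (cv2) and the standard library are available. Lean on these libraries where they do the work, as an engineer would, in place of code of your own. Each camera call takes 0.05 s, during which the arm holds its last target. There are 200 camera calls.

TASK

A watch is clamped in the leak tester: start its test, with light touches of the fingertips only. Push the clear hood fully down by the black pad on its front, then tap the white key to wake the tester, the blue key for the programme and the green key to start, in that order, each key coming back up before the next is tapped. Press no key before the hood is down and no other key at all, do not push hard on the tester or swing its hood further open, and leave the loose things on the bench where they are.

Things in the scene. Friction and masses are not known exactly. Their poses are not given: they have to be found in the camera images.
- tester: the leak tester, a light grey bench instrument 220 deep x 300 wide (all in mm), fixed. Origin: centre of its underside; +x from its front to its back, +y to its left, z up. Left half: test chamber and hood. Right half: panel rising to the back at 0.2 rad, display at the back (100 high), six square keys before it in two rows of three, 40 apart both ways. Hood shut, nothing is higher than 140
- hood (a joint): hinge angle of the hood, rad: 0 = fully down, at its stop on the seal; larger = further open; starts at 0.45 to 0.8. The hood is a clear round cover 108 across, 38 high, with a flat aluminium top, hinged at its back along the tester's y. A friction hinge keeps it at any angle; about 1 to 4 N on the lug moves it
- hood_hinge (a point): middle of the hood's hinge line, at (75, 75, 96) in the tester's frame. As the hood shuts, the lug swings about it, down and towards the tester's front (-x)
- hood_lug (a point): where to push: top of the soft black rubber thumb pad, 36 x 30, on the lug at the hood's front. It stands 6 above the hood's flat top, gives up to 5 (10 N) and springs back; it reaches 15 further forward and 21 further back than this point. Hood shut: 130 before the hinge line, 44 above it, at (-55, 75, 140) in the tester's frame. z of its frame: outward normal
- key_white_top (a point): centre of the top face of the white key (wake key), front row, left (+y); cap 18 x 18 mm, standing 11 mm proud of the sloping panel; z of its frame is the key's axis, square to the panel
- key_blue_top (a point): centre of the top face of the blue key (programme key to be used), back row, middle; cap 18 x 18 mm, standing 11 mm proud of the sloping panel; z of its frame is the key's axis, square to the panel
- key_green_top (a point): centre of the top face of the green key (start key), front row, right (-y); cap 18 x 18 mm, standing 11 mm proud of the sloping panel; z of its frame is the key's axis, square to the panel
- key_red_top (a point): centre of the top face of the red key (stop key: leave alone), front row, middle; cap 18 x 18 mm, standing 11 mm proud of the sloping panel; z of its frame is the key's axis, square to the panel
- key_yellow_top (a point): centre of the top face of the yellow key (another programme: leave alone), back row, left (+y); cap 18 x 18 mm, standing 11 mm proud of the sloping panel; z of its frame is the key's axis, square to the panel
- key_black_top (a point): centre of the top face of the black key (another programme: leave alone), back row, right (-y); cap 18 x 18 mm, standing 11 mm proud of the sloping panel; z of its frame is the key's axis, square to the panel
- key_white (a joint): how far the white key is pressed, m: 0 = up, 0.008 = fully down; a spring key: it starts to move at 2 N, registers from 0.0025 m on (about 4 N), is fully down at 8 N, and comes back up by itself
- key_blue (a joint): how far the blue key is pressed, m: 0 = up, 0.008 = fully down; a spring key: it starts to move at 2 N, registers from 0.0025 m on (about 4 N), is fully down at 8 N, and comes back up by itself
- key_green (a joint): how far the green key is pressed, m: 0 = up, 0.008 = fully down; a spring key: it starts to move at 2 N, registers from 0.0025 m on (about 4 N), is fully down at 8 N, and comes back up by itself
- key_red (a joint): how far the red key is pressed, m: 0 = up, 0.008 = fully down; a spring key: it starts to move at 2 N, registers from 0.0025 m on (about 4 N), is fully down at 8 N, and comes back up by itself
- key_yellow (a joint): how far the yellow key is pressed, m: 0 = up, 0.008 = fully down; a spring key: it starts to move at 2 N, registers from 0.0025 m on (about 4 N), is fully down at 8 N, and comes back up by itself
- key_black (a joint): how far the black key is pressed, m: 0 = up, 0.008 = fully down; a spring key: it starts to move at 2 N, registers from 0.0025 m on (about 4 N), is fully down at 8 N, and comes back up by itself
- loupe: black eye loupe, 34 mm across, 36 mm high, loose on the bench in front of the tester; origin: centre of its underside
- dust_cover: clear dome with a knob over a black base, 80 mm across, 70 mm high, loose on the right of the tester; origin: centre of its underside
- watch: watch with a white dial on a grey cushion 70 x 50 mm, 40 mm high, loose on the left of the tester; origin: centre of its underside
- screwdrivers: round dark stand, 84 mm across, with six upright screwdrivers, 110 mm high, loose behind the tester; origin: centre of its underside
- blower: pale blue rubber hand blower standing on its base, nozzle up, 72 mm across, 135 mm high; origin: centre of its underside
- cup: lidded paper cup with a green sleeve, 80 mm across, 101 mm high; origin: centre of its underside
- movement_tray: flat round steel tray with a brass movement on it, 80 mm across, 17 mm high; origin: centre of its underside
- tweezers: steel tweezers 135 mm long lying on the pale green mat at the left; origin: about their middle, at the underside

How it is judged:
By the outcome, as a careful person would: the job done as asked, in the order asked, and still so for the second after the job is handed in, with the robot touching nothing.
It also fails if it takes over 51 s, if anything falls off the work surface, if the arm or the gripper's body presses on something with over 40 N, if the wrist force passes 120 N, or if a joint passes its speed limit or range.

## Working session

There is one attempt and no reset: what is moved stays moved. The work goes in short steps, each a Python script; the robot and the scene stay as the last script left them, time stands still between calls to the robot, and variables do not carry over. Pictures are saved under pics/ and viewed, at most 10 in all, crops included, and the job is handed in when it is done.

```bash
mkdir -p pics; python3 - <<'E'
from rig import manip
import cv2,numpy as np,pickle
d={}
for n in("scene","side","wrist"):
    c=manip.camera(n); d[n]=c; cv2.imwrite(f"pics/{n}0.png",c["image"][:,:,::-1]); print(n,c["fx"],c["cx"],c["cy"],np.round(c.get("cam_to_world",c.get("mount")),3).tolist())
print(manip.get_position(),manip.get_ee_rot(),manip.get_time(),manip.get_width())
d["pose"]=(manip.get_position(),manip.get_ee_rot())
pickle.dump(d,open("d0.pkl","wb"))
E
```

```text
scene 453.56223638948427 323.39161382513595 233.71140194411757 [[0.513, 0.555, -0.655, 1.351], [0.859, -0.324, 0.397, -0.437], [0.008, -0.766, -0.643, 0.872], [0.0, 0.0, 0.0, 1.0]]
side 616.9696711292491 317.7191136870288 244.44071477311203 [[-0.995, -0.071, 0.075, 0.478], [-0.103, 0.671, -0.735, 1.09], [0.002, -0.738, -0.674, 1.09], [0.0, 0.0, 0.0, 1.0]]
wrist 385.0704288718373 317.6521890932867 239.12398401405378 [[0.0, -0.965, -0.264, 0.066], [1.0, -0.0, 0.001, -0.0], [-0.001, -0.264, 0.965, -0.141], [0.0, 0.0, 0.0, 1.0]]
[0.20576621 0.58971689 0.2321288 ] [-5.24952425e-01 -3.09717670e+00  1.78685506e-03] 0.15 0.08549132487984124
```

View pics/scene0.png

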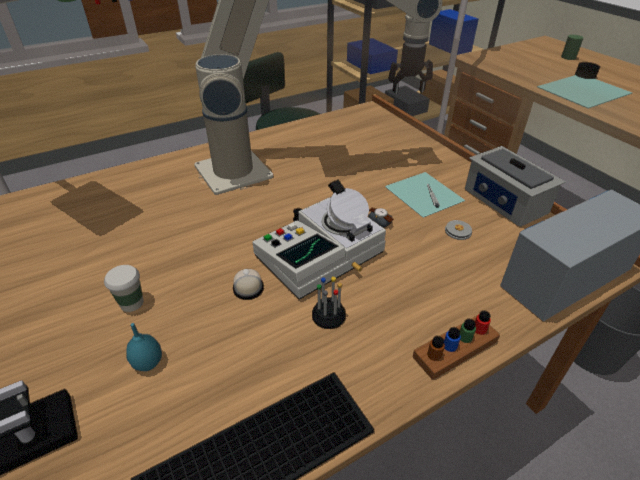

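View pics/side0.png

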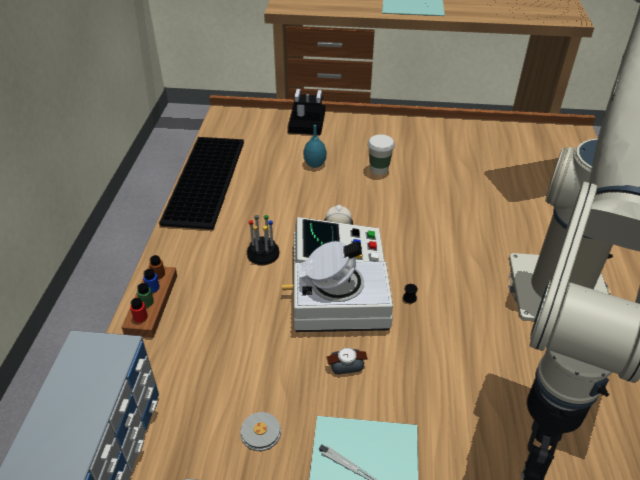

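The scene view shows the tester at about (320,235), its keys at (265–300, 228–243) and the lug at (337,187). In the side view the keys are at about (355–375, 232–257) and the lug at (352,250). I'll zoom in on both.

```bash
python3 - <<'E'
import cv2,numpy as np
a=cv2.imread("pics/scene0.png")[170:300,245:395]; b=cv2.imread("pics/side0.png")[205:335,285:415]
f=lambda i:cv2.resize(i,(400,int(i.shape[0]*400/i.shape[1])),interpolation=cv2.INTER_CUBIC)
a,b=f(a),f(b);h=max(a.shape[0],b.shape[0]);o=np.zeros((h,800,3),np.uint8);o[:a.shape[0],:400]=a;o[:b.shape[0],400:]=b
cv2.imwrite("pics/crop0.png",o)
E
```

```text
(no output)
```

View pics/crop0.png

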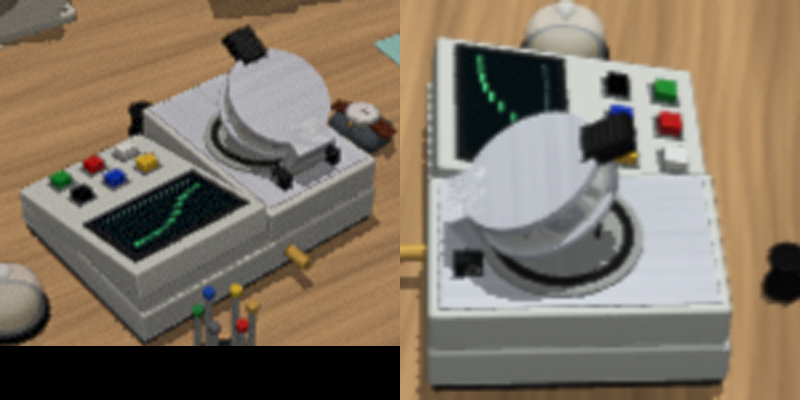

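```bash
cat > h.py <<'E'
import numpy as np,pickle,cv2
from scipy.spatial.transform import Rotation as R
def pose(p,r):
    T=np.eye(4);T[:3,:3]=R.from_rotvec(r).as_matrix();T[:3,3]=p;return T
def c2w(c,ps=None): return c["cam_to_world"] if "cam_to_world" in c else pose(*ps)@c["mount"]
def ray(c,T,u,v):
    d=T[:3,:3]@np.array([(u-c["cx"])/c["fx"],(v-c["cy"])/c["fy"],1.]);return T[:3,3],d/np.linalg.norm(d)
def tri(rays):
    A=0;b=0
    for o,d in rays: P=np.eye(3)-np.outer(d,d);A=A+P;b=b+P@o
    x=np.linalg.solve(A,b);return x,max(np.linalg.norm((np.eye(3)-np.outer(d,d))@(x-o)) for o,d in rays)
E
python3 - <<'E'
from h import *
d=pickle.load(open("d0.pkl","rb"));s,q=d["scene"],d["side"]
for n,a,b in[("green",(267.9,237.1),(371.1,234.2)),("red",(280.2,230.7),(372.4,245.3)),("white",(292.2,227),(374.7,256.7)),("black",(275.7,242.4),(355.5,232)),("lug",(336.1,186.1),(352.9,249.8)),("loupe",(245+137/2.667,170+105/2.667),(285+385/3.077,205+250/3.077))]:
    x,e=tri([ray(s,c2w(s),*a),ray(q,c2w(q),*b)]);print(n,x.round(4),e.round(4))
print(R.from_rotvec(d["pose"][1]).as_matrix().round(2))
E
```

```text
green [ 0.4638 -0.0778  0.0648] 0.001
red [ 0.4584 -0.0367  0.0658] 0.0001
white [0.453  0.0016 0.0615] 0.0026
black [ 0.503  -0.0728  0.0728] 0.0009
lug [0.5017 0.1162 0.1879] 0.0002
loupe [0.3632 0.0656 0.0383] 0.0011
[[-0.94  0.33 -0.  ]
 [ 0.33  0.94 -0.  ]
 [ 0.   -0.   -1.  ]]
```

```bash
cat >> h.py <<'E'
YAW=0.135
def ori(tilt=0.,yaw=None):
    # tool z = -(normal); normal = tester z tilted by `tilt` toward tester +x (back); fingers close along tester y
    yaw=YAW if yaw is None else yaw
    M=R.from_euler('z',yaw)*R.from_euler('y',tilt)*R.from_matrix([[-1,0,0],[0,1,0],[0,0,-1]])
    return M.as_rotvec()
E
python3 - <<'E'
from h import *
from rig import manip
out=[]
print(manip.solve_ik([.50,.05,.32],ori()),manip.solve_ik([.46,0,.07],ori(-.2)),manip.solve_ik([.5,.116,.2],ori(.3)))
manip.move_to([.50,.11,.34],ori()); print(manip.get_time())
for k,p in enumerate([[.50,.03,.32],[.46,-.13,.30]]):
    manip.move_to(p,ori())
    if k==0: manip.command_gripper(0.0)
    manip.hold(.2)
    ps=(manip.get_position(),manip.get_ee_rot());c=manip.camera("wrist");out.append((ps,c))
    cv2.imwrite(f"pics/w{k}.png",c["image"][:,:,::-1]);print(manip.get_time(),ps)
pickle.dump(out,open("w.pkl","wb"));print(manip.get_contact_force(),manip.get_width())
E
```

```text
[ 7.59845532e-02  1.42243388e-01  1.80471946e+00 -4.44089210e-16
  1.19462980e+00 -1.62981177e+00] [-0.04964663  0.42649667  2.2074834   0.11874295  0.31298882 -1.86486736] [ 0.19451641  0.44421347  1.71784645  0.01835435  1.27907919 -1.51921148]
2.2083
3.65 (array([0.49999678, 0.0299841 , 0.32000152]), array([ 2.11827694e-01, -3.13443558e+00, -1.47087599e-05]))
4.6 (array([ 0.46055806, -0.12891327,  0.30018634]), array([-2.14689169e-01,  3.13381443e+00,  1.14662916e-04]))
[ 1.16096007 -0.46557347 -0.1146853 ] -5.702844932023779e-05
```

View pics/w0.png

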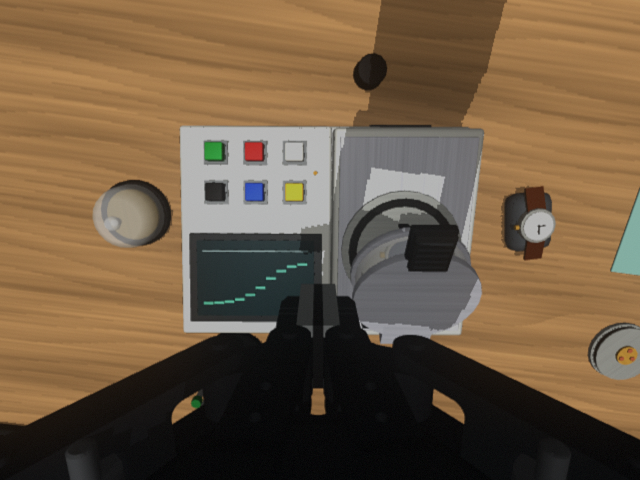

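View pics/w1.png

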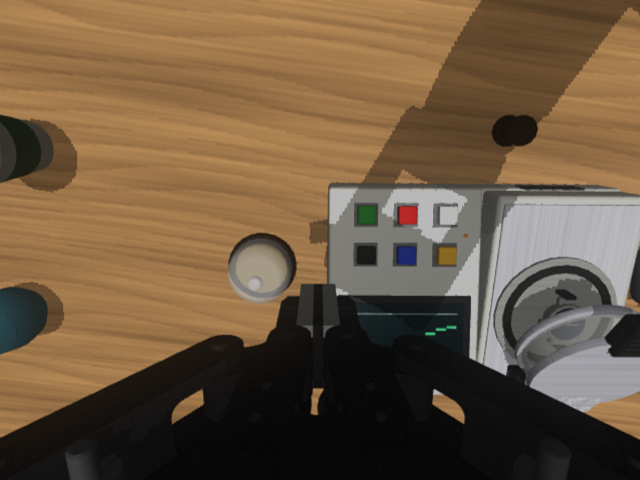

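w0 shows the front keys (green, red, white) at about (214/254/294,151), the back keys (black, blue, yellow) at (215/255/294,191) and the pad at about (432,248). In w1 the front row is at (366/407/448,215) and the back row at row 255. I'll triangulate the keys and zoom in on the pad.

```bash
python3 - <<'E'
from h import *
w=pickle.load(open("w.pkl","rb"));d=pickle.load(open("d0.pkl","rb"))
G={"green":((214,151),(366,214)),"red":((254,151),(407,215)),"white":((294,151),(448,215)),"black":((215,190),(366,254)),"blue":((255,190),(407,255)),"yellow":((294,191),(447,255))}
def cen(im,u,v,n):
    p=im[v-14:v+15,u-14:u+15].astype(int);mx=p.max(2);mn=p.min(2)
    if n=="white": m=(p.min(2)>p[12:17,12:17].min()-25)
    elif n=="black": m=mx<60
    else: m=(mx-mn)>0.5*mx
    k,l,s,c=cv2.connectedComponentsWithStats(m.astype(np.uint8))
    i=l[14,14]; x,y,ww,hh,a=s[i]; return u-14+x+(ww-1)/2,v-14+y+(hh-1)/2,ww,hh
K={}
for n,g in G.items():
    rs=[];
    for (ps,c),(u,v) in zip(w,g):
        r=cen(c["image"],u,v,n); rs.append(r)
    K[n],e=tri([ray(c,c2w(c,ps),*r[:2]) for (ps,c),r in zip(w,rs)]); print(n,rs,K[n].round(4),round(e,4))
pickle.dump(K,open("k.pkl","wb"))
def crop(im,u,v,r,S): return cv2.resize(im[v-r:v+r,u-r:u+r,::-1],(S,S),interpolation=cv2.INTER_CUBIC)
cv2.imwrite("pics/lug.png",np.hstack([crop(w[0][1]["image"],432,248,40,266),crop(d["scene"]["image"],336,187,20,266),crop(d["side"]["image"],353,250,20,266)]))
E
```

```text
green [(np.float64(213.0), np.float64(150.5), np.int32(17), np.int32(18)), (np.float64(366.5), np.float64(214.5), np.int32(18), np.int32(18))] [ 0.4646 -0.0803  0.0686] 0.0001
red [(np.float64(254.0), np.float64(151.0), np.int32(19), np.int32(19)), (np.float64(407.0), np.float64(215.0), np.int32(19), np.int32(19))] [ 0.4599 -0.0402  0.067 ] 0.0002
white [(np.float64(293.5), np.float64(151.0), np.int32(18), np.int32(17)), (np.float64(448.0), np.float64(212.0), np.int32(29), np.int32(23))] [ 0.453  -0.0008  0.0664] 0.0014
black [(np.float64(214.5), np.float64(191.5), np.int32(20), np.int32(18)), (np.float64(365.5), np.float64(254.5), np.int32(20), np.int32(20))] [ 0.5044 -0.0751  0.073 ] 0.0
blue [(np.float64(254.0), np.float64(191.5), np.int32(19), np.int32(18)), (np.float64(406.0), np.float64(255.0), np.int32(19), np.int32(19))] [ 0.4987 -0.0353  0.0749] 0.0
yellow [(np.float64(293.5), np.float64(191.5), np.int32(18), np.int32(18)), (np.float64(446.0), np.float64(255.0), np.int32(21), np.int32(19))] [0.4933 0.0041 0.0752] 0.0
```

View pics/lug.png

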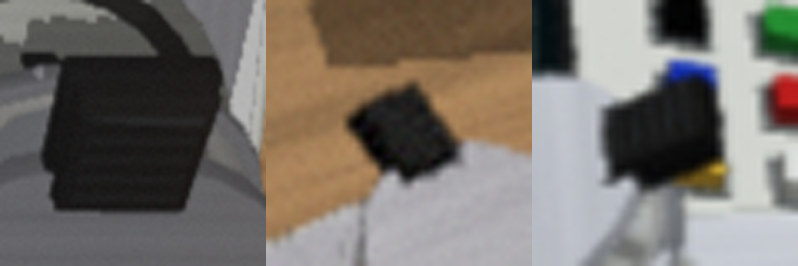

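```bash
python3 - <<'E'
from h import *
w=pickle.load(open("w.pkl","rb"));d=pickle.load(open("d0.pkl","rb"));K=pickle.load(open("k.pkl","rb"))
yaw=.131;X=np.array([np.cos(yaw),np.sin(yaw),0]);Y=np.array([-np.sin(yaw),np.cos(yaw),0])
m=(K["red"]+K["blue"])/2
for n in K: print(n,((K[n]-m)@X).round(4),((K[n]-m)@Y).round(4))
def pl(c,T,u,v,n,o):  # ray-plane; coordinates (x rel key centre, y, z)
    a,b=ray(c,T,u,v);p=a+b*((o-(a-m)@n)/(b@n)) if n is not Z else a+b*((o-a[2])/b[2])
    return ((p-m)@X).round(4),((p-m)@Y).round(4),p[2].round(4)
Z=np.array([0,0,1.])
s=d["scene"];f=lambda a,b:(316+a/6.65,167+b/6.65)
# scene pad top: front corners, back corners; mean of each edge lies at y=75 => 0.150 from key centre line
for q in [((81,125),(147,83)),((139,183),(196,155)),((81,125),(139,183)),((147,83),(196,155))]:
    print("scene",pl(s,c2w(s),*f(*np.mean(q,0)),Y,.15))
sd=d["side"];g=lambda a,b:(333+(a-532)/6.65,230+b/6.65)
print("side mid",pl(sd,c2w(sd),*g(660,128),Y,.15), "front edge left top",pl(sd,c2w(sd),*g(722,150),Y,.165),"rear left",pl(sd,c2w(sd),*g(612,180),Y,.165))
ps,c=w[0];T=c2w(c,ps)
for h in(.06,.09,.096): print("front edge right/left end",h,pl(c,T,483,129,Z,h),pl(c,T,181,127,Z,h))
for h in(.08,.1): print("back edge",h,pl(c,T,185,332,Z,h))
for u,v in((141,57),(141,90),(120,210)): print("w0 pad",pl(c,T,392+u/3.325,208+v/3.325,Y,.15))
im=c["image"][215:285,395:470,::-1];im=np.clip(im.astype(float)*3.5,0,255).astype(np.uint8)
sc=d["side"]["image"][232:268,335:371,::-1];sc=np.clip(sc.astype(float)*3,0,255).astype(np.uint8)
cv2.imwrite("pics/lug2.png",np.hstack([cv2.resize(im,(428,400)),cv2.resize(sc,(370,400))]))
E
```

```text
green -0.0201 -0.0403
red -0.0196 0.0001
white -0.0212 0.0401
black 0.02 -0.0403
blue 0.0196 -0.0001
yellow 0.0193 0.0396
scene (np.float64(0.0291), np.float64(0.15), np.float64(0.192))
scene (np.float64(0.0634), np.float64(0.15), np.float64(0.179))
scene (np.float64(0.0274), np.float64(0.15), np.float64(0.1666))
scene (np.float64(0.0646), np.float64(0.15), np.float64(0.2036))
side mid (np.float64(0.0439), np.float64(0.15), np.float64(0.1897)) front edge left top (np.float64(0.0253), np.float64(0.165), np.float64(0.1936)) rear left (np.float64(0.0601), np.float64(0.165), np.float64(0.1812))
front edge right/left end 0.06 (np.float64(-0.0419), np.float64(0.2291), np.float64(0.06)) (np.float64(-0.0426), np.float64(-0.0729), np.float64(0.06))
front edge right/left end 0.09 (np.float64(-0.0415), np.float64(0.2167), np.float64(0.09)) (np.float64(-0.0422), np.float64(-0.0627), np.float64(0.09))
front edge right/left end 0.096 (np.float64(-0.0415), np.float64(0.2142), np.float64(0.096)) (np.float64(-0.0421), np.float64(-0.0607), np.float64(0.096))
back edge 0.08 (np.float64(0.1737), np.float64(-0.0811), np.float64(0.08))
back edge 0.1 (np.float64(0.1627), np.float64(-0.0735), np.float64(0.1))
w0 pad (np.float64(0.028), np.float64(0.15), np.float64(0.1839))
w0 pad (np.float64(0.0351), np.float64(0.15), np.float64(0.186))
w0 pad (np.float64(0.0662), np.float64(0.15), np.float64(0.1781))
```

View pics/lug2.png

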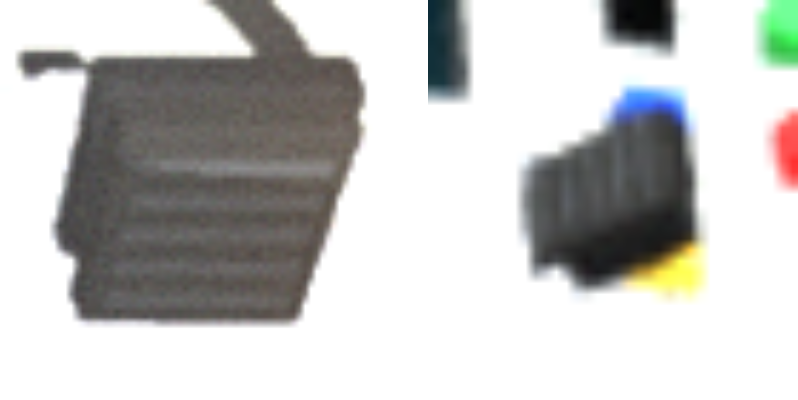

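The enhanced view shows the pad's ridged top in w0 running from its front edge at about (435.7,243.9) to its back edge at (427.8,271). I'll solve the one unknown, θ, from these points.

```bash
python3 - <<'E'
from h import *
from scipy.optimize import minimize_scalar
w=pickle.load(open("w.pkl","rb"));d=pickle.load(open("d0.pkl","rb"));K=pickle.load(open("k.pkl","rb"))
yaw=.131;Rz=R.from_euler('z',yaw).as_matrix();m=(K["red"]+K["blue"])/2
O=m+Rz@[.068,.075,0];O[2]=0;print("tester",O)
def P(th,x,y,z=.044): 
    q=R.from_euler('y',th).apply([x,0,z]);return O+Rz@np.array([.075+q[0],.075+y,.096+q[2]])
def proj(c,T,p):
    q=np.linalg.inv(T)@np.append(p,1);return np.array([c["cx"]+c["fx"]*q[0]/q[2],c["cy"]+c["fy"]*q[1]/q[2]])
c0=(w[0][1],c2w(w[0][1],w[0][0]));s=(d["scene"],c2w(d["scene"]));q=(d["side"],c2w(d["side"]))
f=lambda a,b:(316+a/6.65,167+b/6.65);g=lambda a,b:(335+(a-428)/10.28,232+b/11.1)
obs=[(c0,(-.145,0),(435.7,243.9),1),(c0,(-.109,0),(427.8,271),1),(s,(-.145,0),f(114,104),1.5),(s,(-.109,0),f(167,169),1.5),(q,(-.145,0.015),g(692,215),1.5),(q,(-.145,-.015),g(668,112),1.5),(q,(-.109,-.015),g(530,160),1.5)]
for th in np.arange(.35,.85,.05):
    print(th.round(2),[ (proj(*c,P(th,*p))-o).round(1).tolist() for c,p,o,k in obs],P(th,-.13,0).round(3))
E
```

```text
tester [0.53693133 0.04548932 0.        ]
0.35 [[0.7, -26.0], [0.2, -14.0], [-1.7, 0.4], [-1.8, 0.0], [2.3, 3.4], [3.5, 3.2], [1.2, 3.3]] [0.495 0.116 0.182]
0.4 [[2.6, -17.8], [1.3, -7.3], [-0.6, -0.7], [-0.8, -0.6], [0.3, 1.4], [1.5, 1.2], [-0.6, 1.9]] [0.5   0.116 0.187]
0.45 [[4.4, -9.0], [2.3, -0.3], [0.6, -1.7], [0.3, -1.2], [-2.0, -0.5], [-0.7, -0.7], [-2.5, 0.5]] [0.504 0.117 0.192]
0.5 [[6.2, 0.3], [3.3, 6.9], [1.9, -2.5], [1.4, -1.6], [-4.3, -2.4], [-3.0, -2.6], [-4.5, -0.7]] [0.509 0.117 0.197]
0.55 [[7.8, 10.2], [4.1, 14.4], [3.3, -3.3], [2.6, -1.9], [-6.8, -4.1], [-5.5, -4.3], [-6.6, -1.9]] [0.514 0.118 0.201]
0.6 [[9.3, 20.5], [4.9, 22.2], [4.8, -3.9], [3.8, -2.2], [-9.5, -5.8], [-8.1, -6.0], [-8.8, -3.0]] [0.52  0.119 0.206]
0.65 [[10.7, 31.3], [5.5, 30.1], [6.3, -4.3], [5.1, -2.3], [-12.3, -7.3], [-10.9, -7.5], [-11.1, -4.1]] [0.525 0.12  0.21 ]
0.7 [[11.9, 42.5], [6.1, 38.1], [7.9, -4.7], [6.4, -2.3], [-15.2, -8.8], [-13.7, -9.0], [-13.4, -5.0]] [0.531 0.12  0.213]
0.75 [[12.9, 53.9], [6.5, 46.2], [9.5, -4.9], [7.8, -2.3], [-18.2, -10.2], [-16.7, -10.4], [-15.8, -5.9]] [0.537 0.121 0.217]
0.8 [[13.8, 65.6], [6.9, 54.4], [11.2, -5.0], [9.2, -2.1], [-21.4, -11.4], [-19.8, -11.6], [-18.3, -6.7]] [0.543 0.122 0.22 ]
```

```bash
cat >> h.py <<'E'
YAW=.131
O=np.array([.53693,.04549,0]);Rz=R.from_euler('z',YAW).as_matrix()
def lugtcp(th,gap,x=-.128,y=.0735): # TCP for fingertips at height gap above pad top, hood at th
    q=R.from_euler('y',th).apply([x,0,.044+.022+gap]);return O+Rz@np.array([.075+q[0],y,.096+q[2]])
E
python3 - <<'E'
from h import *
from rig import manip
th=.45
manip.move_to(lugtcp(th,.03),ori(th));manip.hold(.3)
f0=manip.get_contact_force();print(f0.round(2),manip.get_time(),manip.get_position(),lugtcp(th,.03))
n=Rz@R.from_euler('y',th).apply([0,0,1])
F=lambda:(manip.get_contact_force()-f0)@n
gap=.03
while gap>-.012:
    gap-=.002 if gap>.012 else .001
    manip.servo_line(lugtcp(th,gap),ori(th),rate=.04);manip.hold(.03);f=F()
    if gap<.012: print(round(gap,4),round(f,2),end='; ')
    if f>.8: break
print(manip.get_time());c=manip.camera("side");cv2.imwrite("pics/s1.png",cv2.resize(c["image"][190:340,270:430,::-1],(640,600)))
pickle.dump((gap,f0),open("g.pkl","wb"))
E
```

```text
[-0.1  -0.78  0.42] 5.9417 [0.5289671  0.11753718 0.23888915] [0.52881563 0.1185561  0.23811851]
0.012 -0.86; 0.011 0.52; 0.01 0.44; 0.009 0.58; 0.008 -0.16; 0.007 0.02; 0.006 -0.63; 0.005 0.45; 0.004 0.7; 0.003 -0.21; 0.002 -0.29; 0.001 -0.46; -0.0 -0.02; -0.001 -0.0; -0.002 -0.1; -0.003 -0.41; -0.004 0.07; -0.005 -0.32; -0.006 0.16; -0.007 0.01; -0.008 -0.68; -0.009 -0.49; -0.01 -0.66; -0.011 -0.01; -0.012 -0.2; 15.2917
```

View pics/s1.png

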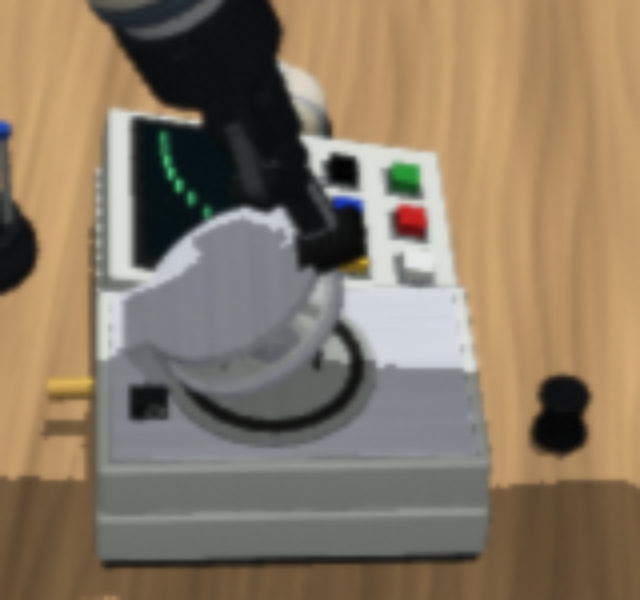

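The fingertips are at the pad and the hood hasn't visibly moved. Next I'll sweep along the arc in coarse chords, then finish on force.

```bash
python3 - <<'E'
from h import *
from rig import manip
gap,f0=pickle.load(open("g.pkl","rb"))
def F(th):
    fs=[]
    for _ in range(3): manip.hold(.03);fs.append(manip.get_contact_force()-f0)
    f=np.mean(fs,0); return f@(Rz@R.from_euler('y',th).apply([0,0,1])),np.linalg.norm(f)
for th in(.35,.22,.1,.04,.0):
    manip.servo_line(lugtcp(th,gap),ori(th),rate=.07);f=F(th);print(th,np.round(f,2),round(manip.get_time(),2))
    if f[1]>8: break
while f[0]<7 and gap>-.022 and th==0:
    gap-=.0015;manip.servo_line(lugtcp(0,gap),ori(0),rate=.03);f=F(0);print(round(gap,4),np.round(f,2),round(manip.get_time(),2))
print(manip.get_position())
c=manip.camera("side");cv2.imwrite("pics/s2.png",cv2.resize(c["image"][190:340,270:430,::-1],(640,600)))
pickle.dump((gap,f0),open("g.pkl","wb"))
E
```

```text
0.35 [-0.43  0.96] 15.79
0.22 [-0.39  1.27] 16.3
0.1 [0.07 0.44] 16.79
0.04 [-0.39  0.61] 17.16
0.0 [-0.44  0.62] 17.51
-0.0135 [0.8  1.55] 17.86
-0.015 [0.17 1.38] 18.21
-0.0165 [0.   1.01] 18.56
-0.018 [-0.09  0.35] 18.91
-0.0195 [0.46 1.43] 19.26
-0.021 [0.63 1.01] 19.61
-0.0225 [3.58 3.73] 19.96
[0.47490723 0.11145216 0.13963782]
```

View pics/s2.png

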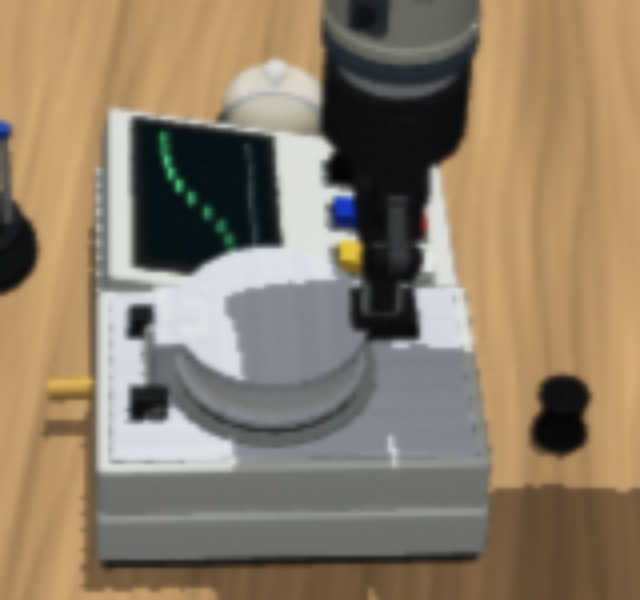

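```bash
python3 - <<'E'
from h import *
d=pickle.load(open("d0.pkl","rb"));c=d["side"];T=c2w(c)
def pr(p):
    q=np.linalg.inv(T)@np.append(p,1);return ((np.array([c["cx"]+c["fx"]*q[0]/q[2],c["cy"]+c["fy"]*q[1]/q[2]])-[270,190])*4).round(0)
for th in(0,.05,.1):
  for x,y in((-.145,.09),(-.109,.09),(-.109,.06),(-.145,.06)):
    q=R.from_euler('y',th).apply([x,0,.044]);print(th,x,y,pr(O+Rz@np.array([.075+q[0],y,.096+q[2]])))
tcp=np.array([0.47490723,0.11145216,0.13963782])
for dz in(0,-.01,-.022,-.035): print("tip",dz,pr(tcp+[0,0,dz]))
im=cv2.imread("pics/s2.png");g=im.max(2)
for v in range(260,352,8): r=np.where(g[v,300:470]<70)[0]+300;print(v,(r.min(),r.max()) if len(r) else None)
E
```

```text
0 -0.145 0.09 [411. 321.]
0 -0.109 0.09 [345. 322.]
0 -0.109 0.06 [341. 284.]
0 -0.145 0.06 [406. 283.]
0.05 -0.145 0.09 [408. 312.]
0.05 -0.109 0.09 [342. 315.]
0.05 -0.109 0.06 [338. 277.]
0.05 -0.145 0.06 [403. 274.]
0.1 -0.145 0.09 [403. 302.]
0.1 -0.109 0.09 [337. 308.]
0.1 -0.109 0.06 [333. 270.]
0.1 -0.145 0.06 [399. 264.]
tip 0 [377. 301.]
tip -0.01 [376. 314.]
tip -0.022 [375. 329.]
tip -0.035 [374. 346.]
260 (np.int64(363), np.int64(420))
268 (np.int64(362), np.int64(418))
276 (np.int64(362), np.int64(415))
284 (np.int64(365), np.int64(400))
292 (np.int64(352), np.int64(411))
300 (np.int64(352), np.int64(413))
308 (np.int64(351), np.int64(414))
316 (np.int64(351), np.int64(415))
324 (np.int64(353), np.int64(416))
332 (np.int64(366), np.int64(417))
340 (np.int64(368), np.int64(372))
348 None
```

```bash
python3 - <<'E'
from h import *
from rig import manip
gap,f0=pickle.load(open("g.pkl","rb"))
def F():
    fs=[]
    for _ in range(3): manip.hold(.03);fs.append(manip.get_contact_force()-f0)
    return np.mean(fs,0)
f=[0,0,0]
while f[2]<7.5 and gap>-.032:
    gap-=.001;manip.servo_line(lugtcp(0,gap),ori(0),rate=.03);f=F();print(round(gap,4),np.round(f,2),round(manip.get_time(),2))
pickle.dump((gap,f0),open("g.pkl","wb"))
E
```

```text
-0.0235 [-1.02  0.53  5.19] 20.36
-0.0245 [-1.5   0.56  7.64] 20.71
```

The force rises at 2 N/mm, the pad's own stiffness, so the hood is on its stop. The tips evidently end about 1.5 mm ahead of the TCP. I'll retract, hover over white and check from two views in one composite.

```bash
cat >> h.py <<'E'
M=O-Rz@np.array([.068,.075,0])
N=Rz@R.from_euler('y',-.2).apply([0,0,1])
KEY={"white":M+Rz@np.array([-.0198,.04,.067]),"blue":M+Rz@np.array([.0196,0,.075]),"green":M+Rz@np.array([-.0198,-.04,.067])}
def keytcp(k,gap,L=.0015): return KEY[k]+N*(L+gap)
E
python3 - <<'E'
from h import *
from rig import manip
gap,f0=pickle.load(open("g.pkl","rb"))
p=lugtcp(0,.0)+[0,0,.02];manip.servo_line(p,ori(0),rate=.15)
manip.move_to(keytcp("white",.03),ori(-.2));manip.hold(.1);print(manip.get_time(),manip.get_position(),keytcp("white",.03))
o=[];P=[]
for n,(u,v,r) in {"side":(365,245,45),"scene":(300,220,45)}.items():
    c=manip.camera(n);im=c["image"][v-r:v+r,u-r:u+r,::-1];o.append(cv2.resize(im,(400,400),interpolation=cv2.INTER_CUBIC))
    for L in(0,.022):
        q=np.linalg.inv(c["cam_to_world"])@np.append(manip.get_position()-N*L,1);a=np.array([c["cx"]+c["fx"]*q[0]/q[2]-u+r,c["cy"]+c["fy"]*q[1]/q[2]-v+r])*400/(2*r);print(n,L,a.round())
cv2.imwrite("pics/hover.png",np.hstack(o))
E
```

```text
21.8917 [ 0.44966414 -0.00099485  0.09822284] [ 0.44824973 -0.00149651  0.0978721 ]
side 0 [250. 203.]
side 0.022 [239. 232.]
scene 0 [154. 181.]
scene 0.022 [160. 211.]
```

View pics/hover.png

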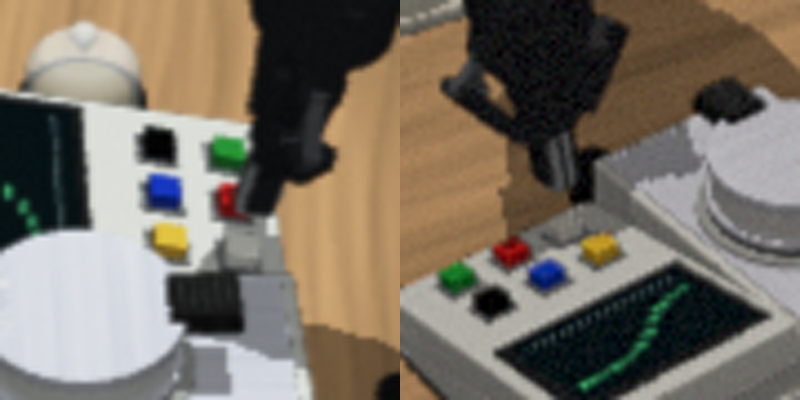

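The hood is shut with its pad at side (205,300). The tip at about (258,212) is clear above the white key at (240,245). Now the presses, guarded by force.

```bash
cat > press.py <<'E'
from h import *
from rig import manip
def F(f0,k=3):
    fs=[]
    for _ in range(k): manip.hold(.03);fs.append(manip.get_contact_force())
    return (np.mean(fs,0)-f0)@N
def press(k,start,target=5.8,lim=-.016):
    manip.servo_line(keytcp(k,.025),ori(-.2),rate=.12)
    f0=np.zeros(3);manip.hold(.15)
    f0=np.mean([(manip.hold(.03),manip.get_contact_force())[1] for _ in range(4)],0)
    g=start;manip.servo_line(keytcp(k,g),ori(-.2),rate=.08);f=F(f0);log=[(round(g,4),round(f,1))]
    while f<target and g>lim and f<10:
        g-=.0015;manip.servo_line(keytcp(k,g),ori(-.2),rate=.04);f=F(f0);log.append((round(g,4),round(f,1)))
    print(k,log,manip.get_time())
    manip.servo_line(keytcp(k,.025),ori(-.2),rate=.12);print("up",round(F(f0),2),manip.get_time());return g
E
python3 -c "
from press import *
press('white',.006)"
```

```text
white [(0.006, np.float64(0.1)), (0.0045, np.float64(0.2)), (0.003, np.float64(2.7)), (0.0015, np.float64(4.1)), (0.0, np.float64(4.7)), (-0.0015, np.float64(5.4)), (-0.003, np.float64(6.7))] 25.1167
up 0.3 25.6
```

White gave about 6.5 mm of travel at 6.7 N, matching its spring. Blue and green next.

```bash
python3 -c "
from press import *
press('blue',.006)
press('green',.006)
p=manip.get_position();manip.servo_line(p+np.array([-.0,0,.1]),ori(-.2),rate=.2);manip.hold(.2)
print(manip.get_time(),manip.get_position())
from h import *
c=manip.camera('side');d=pickle.load(open('d0.pkl','rb'))['side']['image']
D=(np.abs(c['image'].astype(int)-d).max(2)>60).astype(np.uint8)
n,l,s,ce=cv2.connectedComponentsWithStats(D)
print([list(map(int,x)) for x in s[1:] if x[4]>25])
"
```

```text
blue [(0.006, np.float64(0.4)), (0.0045, np.float64(-0.2)), (0.003, np.float64(3.2)), (0.0015, np.float64(3.4)), (0.0, np.float64(4.7)), (-0.0015, np.float64(5.4)), (-0.003, np.float64(6.9))] 29.0917
up -0.79 29.575
green [(0.006, np.float64(-0.6)), (0.0045, np.float64(-0.6)), (0.003, np.float64(2.7)), (0.0015, np.float64(3.9)), (0.0, np.float64(5.1)), (-0.0015, np.float64(5.6)), (-0.003, np.float64(6.5))] 33.075
up -0.3 33.5583
34.4083 [ 0.45851515 -0.08036206  0.19090641]
[[473, 0, 92, 25, 1526], [588, 0, 45, 109, 2288], [448, 16, 24, 17, 131], [582, 20, 11, 7, 52], [608, 30, 32, 157, 3159], [485, 36, 40, 29, 206], [389, 75, 33, 26, 669], [395, 105, 25, 10, 162], [373, 114, 48, 83, 1822], [572, 117, 14, 7, 85], [554, 125, 43, 59, 836], [546, 182, 94, 128, 2684], [545, 194, 14, 12, 110], [559, 220, 8, 9, 35], [365, 228, 9, 4, 29], [317, 234, 227, 141, 9193], [631, 235, 9, 17, 82], [309, 241, 32, 18, 307], [609, 244, 16, 14, 137], [301, 266, 8, 9, 56], [528, 267, 6, 6, 28], [515, 271, 12, 28, 188], [299, 276, 7, 16, 81], [362, 278, 10, 10, 83], [563, 283, 30, 33, 635], [635, 287, 5, 17, 50], [507, 291, 10, 20, 88], [309, 292, 23, 11, 97], [463, 297, 177, 183, 14741], [536, 299, 7, 20, 35], [521, 310, 12, 7, 35], [547, 322, 7, 10, 47]]
```

All three keys showed the full spring curve and came back up. The loose things were never touched, so I'm handing in.

```bash
python3 -c "
from rig import manip
print(manip.sign_off(),manip.get_time())"
```

```text
the job is handed in; nothing more can be done
the job is handed in; nothing more can be done
```

I pushed the hood down to its stop, tapped the white, blue and green keys in that order with each back up before the next, and handed the job in after about 34 s; no verdict was returned.

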